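Turn the tube mixer's wheel to its loading position

ROBOT

A 6-joint arm with a two-finger parallel gripper is mounted at the origin on the work surface. World frame = base frame: x ahead of the robot, y to its left, z up, the work surface at z = 0. Lengths are in m, angles in rad, forces in N, time in s.
With the tool pointing down it reaches from about 0.425 to 0.95 m from the base axis. Payload 3.5 kg.
Tool frame: the origin (TCP) lies midway between the tips of the shut fingers; the grasp point (between the pads) lies 19 mm behind it; z points along the fingers, y is the direction in which the jaws open and shut (so a half turn about z gives the same grasp; the last joint's range is limited). The gripper opens to 85 mm and grips with 20 to 120 N. Pads are 22 mm wide; open, the fingers measure 114 mm over their backs; the gripper's body (76 mm by 85 mm) begins 54 mm behind the grasp point. The pads swing forward as they close: fully open they stand 13 mm farther back than shut.
Start: joints at [1.123, 0.286, 1.577, -0, 1.279, -0.15], TCP at [0.198, 0.645, 0.231] pointing down, gripper open.
Joint ranges: [-2.77, 2.77], [-0.9, 2.22], [0.21, 2.48], [-1.53, 4.67], [0.24, 2.81], [-2.84, 2.84]. Speed limits (rad/s): [2.79, 2.79, 3.14, 3.14, 3.14, 3.14].

INTERFACE

Orientations are given as a unit quaternion [x, y, z, w].
In Python, from plant import ctrl gives the robot as it stands.
- The arm moves only by the tool apply_moves, never from a script. Its argument "moves" is a list that holds one entry, the list of rows, each a list of 7 numbers: the shift along the tool's x, y, z in m, then the turn, a rotation vector about the tool's x, y, z in degrees, then the gripper's target within -1 to 1 (shut at 1, half-way at 0, fully open at -1). In form: [[[tx, ty, tz, ax, ay, az, hand], ...]]. A call has 1 to 12 rows; each row shifts and turns the pose as measured when the row begins, along the tool's axes as they then stand; what a row does not reach is not made up. A row lasts 1/10 s, in which the tool goes at most 50 mm and 8.59 degrees, less where a joint would pass 70% of its speed; a pose out of reach is approached as far as the arm can. A call with a gripper value outside its range is refused whole. The fingers move at their own pace and stop on an object; "force" is the grip in N (left out, the last holds). Time passes only in rows, so rows that do not move let the fingers close. It gives the time, the measured TCP pose, the force and the opening at its end, in the units of the state.
- ctrl.get_state(): the state, without advancing time (a new reading comes with each control period).
- ctrl.read_camera(name): name is "scene" or "top" or "wrist"; returns the picture (400x640x3 uint8, red, green, blue); there is no depth.
- ctrl.get_calibration(name): a dict with "camera_matrix" (3x3 intrinsics, pixels), "cam_to_world" (4x4, takes a point from camera to world coordinates). Camera axes: x right, y up, looking along -z (the intrinsics and any distortion apply to the point x, -y, -z); pixel columns grow to the right and rows downward; lengths in m; the calibration is good to about 2 mm. The wrist camera is an equidistant fisheye: a pixel r from the principal point sees the ray r / f radians off the axis. A picture is of the moment at which its call begins: read the wrist's pose just before it. get_calibration takes no time and is no camera call; for the wrist camera it gives the pose at the moment of the call.
- ctrl.sign_off(): hands the job in, once; it reports no verdict.
The state is a dict: "time": time; "qpos": joint angles; "dq": joint speeds; "joint_efforts": joint torques, N m; "eef_pos": TCP position; "tcp_rot": TCP orientation; "contact_force": force on the tool from outside, world axes, zero at the start; "wrist_torque": the same for the moment, N m; "opening": opening from 0.0 (shut) to 1.0 (fully open).
Only numpy, scipy, OpenCV 4.12 (cv2) and the standard library are available. Lean on these libraries where they do the work, as an engineer would, in place of code of your own. Each camera call takes 0.05 s, during which the arm holds its last target. There are 200 camera calls.

TASK

On the bench stands a tube mixer with an upright, six-spoked wheel; push on its spokes with the fingertips, one spoke after another, to turn the wheel until the short steel loading stem between two of the spokes points straight up, then leave the wheel at rest. Do not touch the stem, do not lift, tip or shove the mixer along the bench, and leave everything else on the bench where it stands.

Things in the scene. Friction and masses are not known exactly. Their poses are not given: they have to be found in the camera images.
- mixer: Tube mixer: a loose stand (about 3.5 kg) with an upright spoked wheel. Origin on the bench below the wheel's centre; z up; x along the axle, from the housing to the wheel, away from the robot within 25 degrees; y sideways in the wheel's plane. Base plate x -140 to +50, y +-85, 15 mm high; blue housing x -125 to -35, y +-55, up to z = 195 mm.
- hub (a point): Centre of the wheel, on the axle, 155 mm above the mixer's origin. The black hub is 54 mm across, 36 mm long, with a thin black ring around it (100 mm diameter, 8 mm bar).
- wheel (a joint): Angle of the wheel about the mixer's x axis, rad, not wrapped: stem straight up at 0 and 2 pi, straight down at pi. As the value grows the top of the wheel moves to the mixer's -y. Stiff axle (0.12 N m friction: 1 to 1.5 N at the spoke ends): it turns either way without end and stays where it is left.
- spokes: Six flat white spokes, 60 degrees apart, at 30, 90, 150, 210, 270 and 330 degrees from the stem. They end free, with no rim, 130 mm from the wheel's centre; each is 30 mm wide along the axle (mixer x -15 to +15) and 8 mm thick. Origin at the wheel's centre; z axis along the stem, turning with the wheel.
- stem: The loading stem: a single steel stem on the wheel's ring, midway between two spokes, 10 mm across with a thicker 15 mm cap. Its end is 88 mm from the wheel's centre, so 42 mm short of the circle of the spoke ends. Origin on the ring, 50 mm from the wheel's centre; its z axis points outward along the stem.
- stem_tip (a point): Outer end of the stem, 88 mm from the wheel's centre.
- tube_rack: White tube rack with capped tubes, 70 x 150 mm, 96 mm high, loose on the bench, to be left alone. Origin at the centre of its underside.
- reagent_bottle: White capped bottle, 60 mm across, 130 mm high, loose on the bench, to be left alone. Origin at the centre of its underside.
- vial_a: Small amber vial, 26 mm across, 55 mm high, standing in front of the wheel, loose on the bench, to be left alone. Origin at the centre of its underside.
- vial_b: Second such vial, on the other side, loose on the bench, to be left alone. Origin at the centre of its underside.
- sample_cup: Open white cup, 64 mm across, 60 mm high, loose on the bench, to be left alone. Origin at the centre of its underside.
- tape_roll: Roll of tape lying flat, 90 mm across, 20 mm high, loose on the bench, to be left alone. Origin at the centre of its underside.
- tip_box: Grey box, 85 x 120 mm, 55 mm high, loose on the bench, to be left alone. Origin at the centre of its underside.

How it is judged:
By the outcome, as a careful person would: the job done as asked, in the order asked, and still so for the second after the job is handed in, with the robot touching nothing.
It also fails if it takes over 64 s, if anything falls off the work surface, if the arm or the gripper's body presses on something with over 40 N, if the wrist force passes 120 N, or if a joint passes its speed limit or range.

## Working session

There is one attempt and no reset: what is moved stays moved. The work goes in short steps, Python scripts to look and compute and a tool call to move; the robot and the scene stay as the last step left them, time stands still between calls to the robot, and variables do not carry over. Pictures are saved under pics/ and viewed, about 8 in all and at most 12, crops included, and the job is handed in when it is done.

Besides the shell and the picture viewer there is one more tool, called after "Request:" by a JSON object that holds its "api" and its "payload", one argument or row to a line. apply_moves: Moves the arm, as the interface text tells. Its arguments: {"type":"object","properties":{"moves":{"type":"array","items":{"type":"array","items":{"type":"array","items":{"type":"number"}}}},"force":{"type":"number"}},"required":["moves"]}

```bash
mkdir -p pics; ls; python3 - <<'E'
from plant import ctrl
import cv2
s=ctrl.get_state();print(s)
for n in("scene","top"):
    im=ctrl.read_camera(n);cv2.imwrite(f"pics/{n}0.png",im[:,:,::-1])
    c=ctrl.get_calibration(n);print(n,c)
E
```

```text
pics
{'time': 0.0, 'qpos': array([ 1.12299101e+00,  2.87202076e-01,  1.57819946e+00, -2.09303100e-05,
        1.27858426e+00, -1.49991039e-01]), 'dq': array([ 0.00123839,  0.00137295,  0.00095692, -0.0005013 , -0.0013617 ,
       -0.0006093 ]), 'joint_efforts': array([-1.10425332e-03, -4.05974042e+01, -2.92631990e+01, -1.71241122e-04,
        5.70982753e-03, -7.96988246e-06]), 'eef_pos': array([0.19774626, 0.6446904 , 0.22991074]), 'tcp_rot': array([ 1.48354353e-01,  9.88933544e-01, -1.14646491e-03, -3.42776850e-04]), 'contact_force': array([-0.61338155, -0.80273981,  0.59168087]), 'wrist_torque': array([ 0.00013041,  0.02964406, -0.03375374]), 'opening': 1.0000466186038817}
scene {'camera_matrix': array([[393.74884255,   0.        , 320.62482882],
       [  0.        , 393.74884255, 201.45671709],
       [  0.        ,   0.        ,   1.        ]]), 'cam_to_world': array([[-0.22781375, -0.78456055,  0.57668505,  1.1314154 ],
       [ 0.97355279, -0.19399421,  0.12066987,  0.06823741],
       [ 0.01720074,  0.58892359,  0.80800566,  0.9140668 ],
       [ 0.        ,  0.        ,  0.        ,  1.        ]])}
top {'camera_matrix': array([[429.32140353,   0.        , 323.96383889],
       [  0.        , 429.32140353, 198.82945338],
       [  0.        ,   0.        ,   1.        ]]), 'cam_to_world': array([[-0.02642807,  0.98268919, -0.18336717,  0.35817691],
       [-0.99951711, -0.02897512, -0.01122462, -0.04455086],
       [-0.01634339,  0.18298198,  0.98298041,  1.2887945 ],
       [ 0.        ,  0.        ,  0.        ,  1.        ]])}
```

View pics/scene0.png

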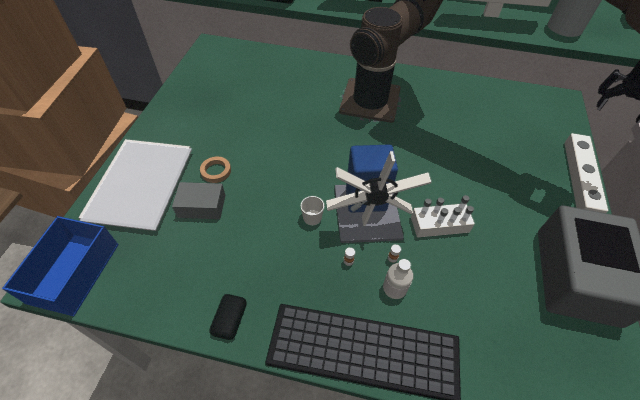

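View pics/top0.png

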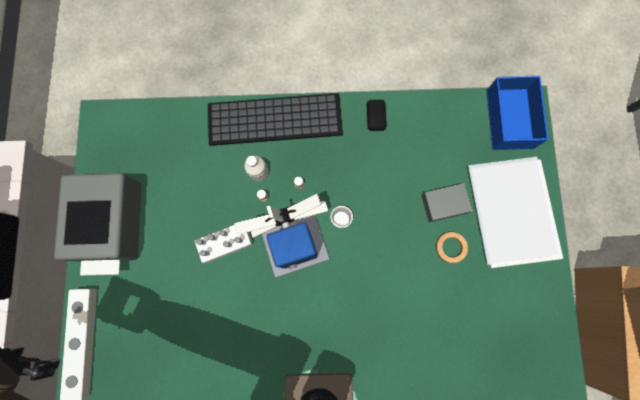

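The scene view shows the wheel hub at about (376,192), the rack at (443,220), the cup at (312,210), the vials at (349,257) and (395,253), and the bottle at (398,280). In the top view the housing top is at (291,244) and the hub at about (281,215). Next I'll zoom in on the wheel.

```bash
cat > h.py <<'E'
from plant import ctrl
import cv2, numpy as np
def ray(n,u,v):
    c=ctrl.get_calibration(n);K=c["camera_matrix"];T=c["cam_to_world"]
    d=np.array([(u-K[0,2])/K[0,0],-(v-K[1,2])/K[1,1],-1]);return T[:3,3],T[:3,:3]@d
def onz(n,u,v,z):
    o,d=ray(n,u,v);return o+d*(z-o[2])/d[2]
def onplane(n,u,v,p,nn):
    o,d=ray(n,u,v);return o+d*((p-o)@nn)/(d@nn)
def proj(n,P):
    c=ctrl.get_calibration(n);K=c["camera_matrix"];T=c["cam_to_world"]
    q=(np.asarray(P)-T[:3,3])@T[:3,:3];return K[0,0]*q[0]/-q[2]+K[0,2],K[1,1]*-q[1]/-q[2]+K[1,2]
E
python3 - <<'E'
from h import *
a=cv2.imread("pics/scene0.png");b=cv2.imread("pics/top0.png")
ca=cv2.resize(a[140:300,290:490],None,fx=4,fy=4,interpolation=cv2.INTER_CUBIC)[:600]
cb=cv2.resize(b[140:290,180:360],None,fx=4,fy=4,interpolation=cv2.INTER_CUBIC)
cv2.imwrite("pics/c1.png",ca);cv2.imwrite("pics/c2.png",cb)
hsv=cv2.cvtColor(b,cv2.COLOR_BGR2HSV)
m=cv2.inRange(hsv,(105,120,60),(130,255,255));m[:, 400:]=0
cs,_=cv2.findContours(m,0,2)
c=max(cs,key=cv2.contourArea);r=cv2.minAreaRect(c);print(r,[onz("top",*p,.195).round(3) for p in cv2.boxPoints(r)])
E
```

```text
((291.1876525878906, 245.17758178710938), (36.98896789550781, 42.509708404541016), 72.47443389892578) [array([0.475, 0.12 , 0.195]), array([0.505, 0.016, 0.195]), array([ 0.415, -0.011,  0.195]), array([0.385, 0.092, 0.195])]
```

View pics/c1.png

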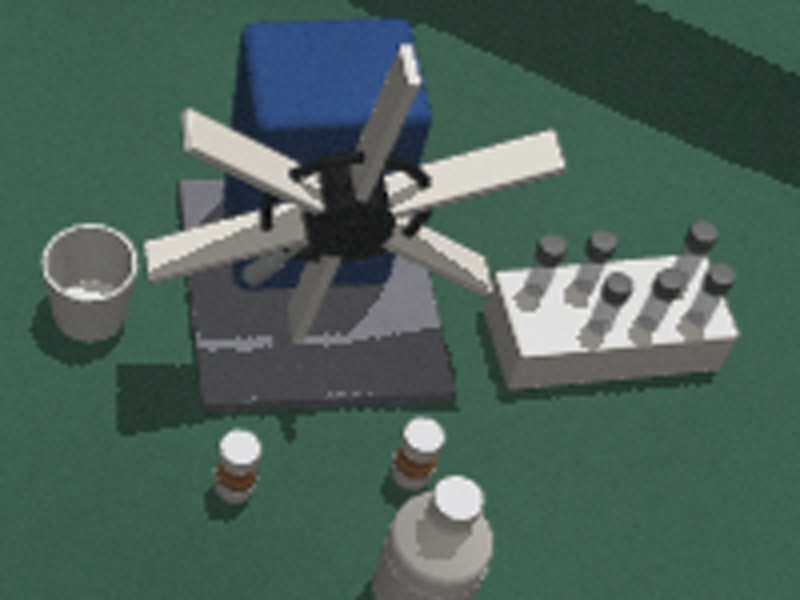

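View pics/c2.png

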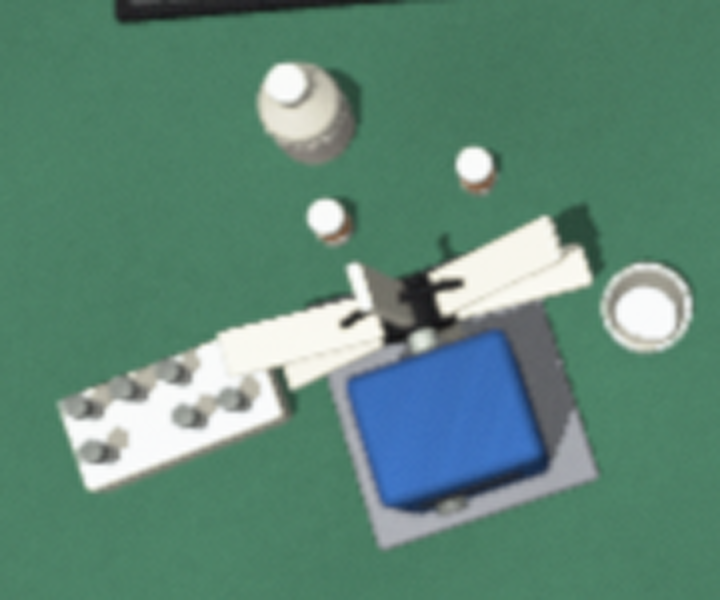

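The stem is the grey stub at crop (270,265), pointing down and to -y. It sits between the left-lower spoke, whose end is at (150,262), and the bottom spoke at (295,340). Now I'll work out the wheel angle and where the neighbours stand.

```bash
cat >> h.py <<'E'
ps=np.radians(16.6);X=np.array([np.cos(ps),np.sin(ps),0]);Y=np.array([-np.sin(ps),np.cos(ps),0]);Z=np.array([0,0,1.])
O=np.array([.445,.054,0])+.08*X;H=O+.155*Z
def mx(p): p=np.asarray(p)-O;return np.round([p@X,p@Y,p[2]],3)
def pol(u,v,off,n="scene"):
    p=mx(onplane(n,u,v,H+off*X,X));q=p[2]-.155
    return p,np.degrees(np.arctan2(-p[1],q)).round(1),np.hypot(p[1],q).round(3)
E
python3 - <<'E'
from h import *
print("O",O)
f=lambda u,v:(290+u/4,140+v/4)
print("hub front",pol(*f(357,235),.018))
for n,(u,v) in dict(top=(413,80),ur=(564,163),lr=(490,290),bot=(297,340),l=(150,278),ul=(187,148)).items(): print(n,pol(*f(u,v),.015))
print("stem tip",pol(*f(250,278),0))
g=lambda u,v:(180+u/4,140+v/4)
for n,(u,v,z) in dict(va=(475,163,.055),vb=(327,217,.055),bottle=(287,82,.13),cup=(646,305,.06),r1=(60,400,.075),r2=(90,490,.075),r3=(290,415,.075)).items(): print(n,mx(onz("top",*g(u,v),z)))
E
```

```text
O [0.52166581 0.07685507 0.        ]
hub front (array([0.018, 0.009, 0.14 ]), np.float64(-149.0), np.float64(0.017))
top (array([0.015, 0.021, 0.277]), np.float64(-9.8), np.float64(0.124))
ur (array([0.015, 0.124, 0.2  ]), np.float64(-70.1), np.float64(0.132))
lr (array([0.015, 0.107, 0.069]), np.float64(-128.8), np.float64(0.137))
bot (array([ 0.015, -0.015,  0.018]), np.float64(173.8), np.float64(0.138))
l (array([ 0.015, -0.117,  0.098]), np.float64(116.0), np.float64(0.13))
ul (array([ 0.015, -0.1  ,  0.226]), np.float64(54.6), np.float64(0.123))
stem tip (array([ 0.   , -0.05 ,  0.072]), np.float64(148.9), np.float64(0.097))
va [ 0.108 -0.068  0.055]
vb [0.104 0.047 0.055]
bottle [0.187 0.039 0.13 ]
cup [-0.032 -0.154  0.06 ]
r1 [0.031 0.264 0.075]
r2 [-0.036  0.26   0.075]
r3 [-0.03   0.111  0.075]
```

```bash
cat >> h.py <<'E'
from scipy.spatial.transform import Rotation as Ro
def plan():
    s=ctrl.get_state();R=Ro.from_quat(s["tcp_rot"]);G=Ro.from_matrix(np.c_[-X,Y,-Z])
    print("t",round(s["time"],2),"mixer tcp",mx(s["eef_pos"]),"rotvec left",(R.inv()*G).as_rotvec(True).round(1),"F",s["contact_force"].round(1),"op",round(s["opening"],2))
def target(a,r=.112): 
    a=np.radians(a);return np.round([r*np.sin(a)-.004*np.cos(a)-.0145,.155+r*np.cos(a)+.004*np.sin(a)],3)
E
python3 -c "
from h import *
plan()
for a in range(5,65,10):print(a,target(a))"
```

```text
t 0.1 mixer tcp [-0.148  0.637  0.23 ] rotvec left [ -0.1  -0.1 -33.7] F [ 0.  -0.2 -0.1] op 1.0
5 [-0.009  0.267]
15 [0.011 0.264]
25 [0.029 0.258]
35 [0.046 0.249]
45 [0.062 0.237]
55 [0.075 0.223]
```

Request:
{"api": "apply_moves", "payload": {
  "moves": [
    [[0,0,-0.03,0,0,-8.4,1],[0,0,-0.03,0,0,-8.4,1],[0,0,-0.03,0,0,-8.4,1],[0,0,-0.02,0,0,-8.4,1],[0,0,0,0,0,0,1]]
  ]
}}

```text
time: 0.6
eef_pos: [0.197, 0.6431, 0.3371]
tcp_rot: [-0.152, 0.988, -0.006, -0.004]
contact_force: [-0.7, -0.0, 0.4]
opening: 0.143
```

```bash
python3 -c "
from h import *
plan()"
```

```text
t 0.6 mixer tcp [-0.149  0.635  0.337] rotvec left [-0.6 -0.5  0.9] F [-0.7 -0.   0.4] op 0.14
```

Request:
{"api": "apply_moves", "payload": {
  "moves": [
    [[-0.011,-0.048,0,0,0,0,1],[-0.011,-0.048,0,0,0,0,1],[-0.011,-0.048,0,0,0,0,1],[-0.011,-0.048,0,0,0,0,1],[-0.011,-0.048,0,0,0,0,1],[-0.011,-0.048,0,0,0,0,1],[-0.011,-0.048,0,0,0,0,1],[-0.011,-0.048,0,0,0,0,1],[-0.011,-0.048,0,0,0,0,1],[-0.011,-0.048,0,0,0,0,1],[-0.011,-0.048,0,0,0,0,1],[-0.011,-0.048,0,0,0,0,1]]
  ]
}}

```text
time: 1.8
eef_pos: [0.4835, 0.1192, 0.3187]
tcp_rot: [-0.137, 0.99, -0.012, -0.016]
contact_force: [-0.7, 0.5, 0.1]
opening: -0.003
```

```bash
python3 -c "
from h import *
plan()"
```

```text
t 1.8 mixer tcp [-0.024  0.052  0.319] rotvec left [-1.  -2.1 -0.9] F [-0.7  0.5  0.1] op -0.0
```

Request:
{"api": "apply_moves", "payload": {
  "moves": [
    [[-0.006,-0.02,0,-0.5,-1,-0.5,1],[-0.006,-0.02,0,-0.5,-1,-0.4,1],[-0.006,-0.02,0,0,0,0,1],[-0.006,-0.02,0,0,0,0,1],[0,0,0,0,0,0,1]]
  ]
}}

```text
time: 2.3
eef_pos: [0.5282, 0.0394, 0.3076]
tcp_rot: [-0.131, 0.991, 0.001, -0.007]
contact_force: [-0.4, 0.5, 0.1]
opening: 0.001
```

```bash
python3 -c "
from h import *
plan()
a=ctrl.read_camera('scene')[:,:,::-1]
cv2.imwrite('pics/c3.png',cv2.resize(a[90:240,290:490],None,fx=4,fy=4,interpolation=cv2.INTER_CUBIC))"
```

```text
t 2.3 mixer tcp [-0.004 -0.038  0.308] rotvec left [ 0.2 -0.8 -1.6] F [-0.4  0.5  0.1] op 0.0
```

View pics/c3.png

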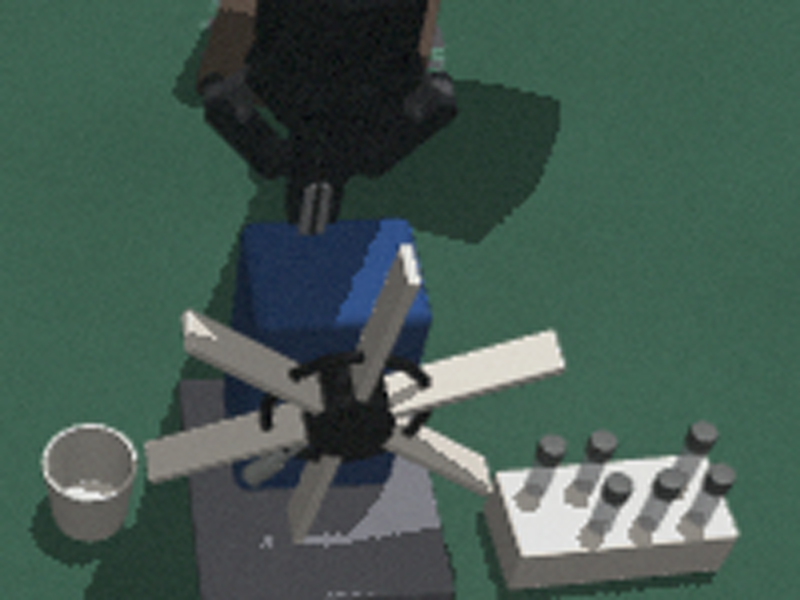

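Request:
{"api": "apply_moves", "payload": {
  "moves": [
    [[-0.004,0,0.02,0,-0.8,-1,1],[0,0,0.018,0,0,-0.6,1],[0,0,0,0,0,0,1],[0,0.012,0,0,0,0,1],[0,0.012,0,0,0,0,1],[0,0,0,0,0,0,1]]
  ]
}}

```text
time: 2.95
eef_pos: [0.521, 0.0705, 0.267]
tcp_rot: [-0.143, 0.99, 0.004, -0.002]
contact_force: [1.0, 0.3, -0.1]
opening: 0.004
```

```bash
python3 -c "
from h import *
plan()"
```

```text
t 2.95 mixer tcp [-0.002 -0.006  0.267] rotvec left [ 0.5 -0.2 -0.1] F [ 1.   0.3 -0.1] op 0.0
```

Request:
{"api": "apply_moves", "payload": {
  "moves": [
    [[0,0.009,0.001,0,0,0,1],[0,0.008,0.002,0,0,0,1],[0,0.009,0.003,0,0,0,1],[0,0.009,0.003,0,0,0,1],[0,0.009,0.004,0,0,0,1],[0,0.008,0.005,0,0,0,1],[0,0.008,0.006,0,0,0,1],[0,0.008,0.006,0,0,0,1],[0,0.007,0.007,0,0,0,1],[0,0.006,0.007,0,0,0,1],[0,0,0,0,0,0,1]]
  ]
}}

```text
time: 4.05
eef_pos: [0.4963, 0.156, 0.2221]
tcp_rot: [-0.144, 0.99, 0.003, -0.0]
contact_force: [0.5, 0.8, 0.7]
opening: -0.002
```

```bash
python3 -c "
from h import *
plan()
a=ctrl.read_camera('scene')[:,:,::-1]
cv2.imwrite('pics/c4.png',cv2.resize(a[90:240,290:490],None,fx=4,fy=4,interpolation=cv2.INTER_CUBIC))"
```

```text
t 4.05 mixer tcp [-0.002  0.083  0.222] rotvec left [ 0.3  0.  -0.1] F [0.5 0.8 0.7] op -0.0
```

View pics/c4.png

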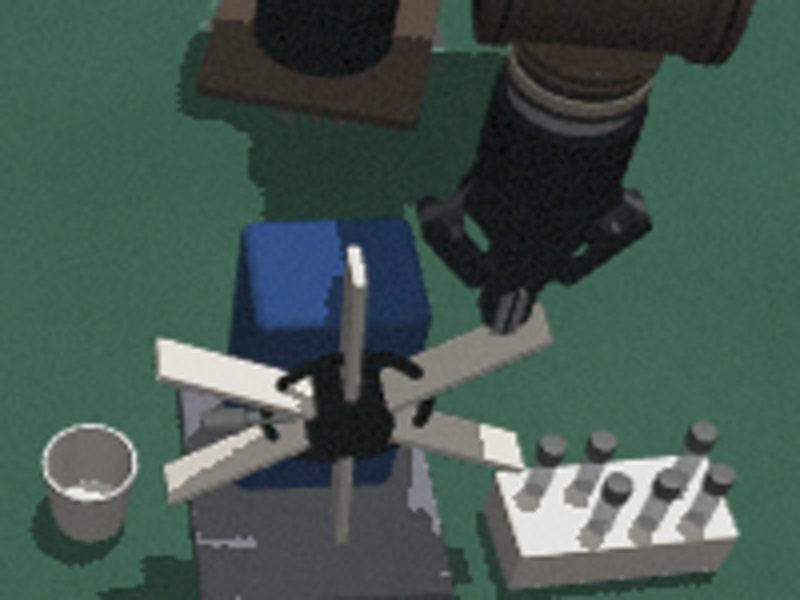

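The wheel turned. The pushed spoke is now at about -62°, the next spoke is upright at crop (355,255), and the stem points to -y at (205,418). I'll go back over the upright spoke for the second push.

Request:
{"api": "apply_moves", "payload": {
  "moves": [
    [[0,0,-0.045,0,0,0,1],[0,0,-0.045,0,0,0,1],[0,-0.03,-0.006,0,0,0,1],[0,-0.04,-0.002,0,0,0,1],[0,-0.035,0,0,0,0,1],[0,-0.02,0,0,0,0,1],[0,0,0,0,0,0,1]]
  ]
}}

```text
time: 4.8
eef_pos: [0.5335, 0.0317, 0.3233]
tcp_rot: [-0.144, 0.99, 0.003, 0.0]
contact_force: [0.2, 0.7, -0.9]
opening: -0.001
```

```bash
python3 -c "
from h import *
plan()"
```

```text
t 4.8 mixer tcp [-0.002 -0.047  0.323] rotvec left [0.4 0.1 0. ] F [ 0.2  0.7 -0.9] op -0.0
```

Request:
{"api": "apply_moves", "payload": {
  "moves": [
    [[-0.002,0,0.028,0,0,0,1],[0,0,0.028,0,0,0,1],[0,0,0,0,0,0,1],[0,0.012,0,0,0,0,1],[0,0.012,0,0,0,0,1],[0,0.012,0,0,0,0,1],[0,0,0,0,0,0,1]]
  ]
}}

```text
time: 5.5
eef_pos: [0.5259, 0.0718, 0.2715]
tcp_rot: [-0.144, 0.99, 0.004, 0.004]
contact_force: [-0.4, 0.6, 0.3]
opening: -0.002
```

```bash
python3 -c "
from h import *
plan()"
```

```text
t 5.5 mixer tcp [ 0.003 -0.006  0.272] rotvec left [ 0.4  0.5 -0. ] F [-0.4  0.6  0.3] op -0.0
```

Request:
{"api": "apply_moves", "payload": {
  "moves": [
    [[0,0.009,0.003,0,0,0,1],[0,0.008,0.004,0,0,0,1],[0,0.009,0.004,0,0,0,1],[0,0.009,0.003,0,0,0,1],[0,0.009,0.004,0,0,0,1],[0,0.008,0.005,0,0,0,1],[0,0.008,0.006,0,0,0,1],[0,0.008,0.006,0,0,0,1],[0,0.006,0.007,0,0,0,1],[0,0.005,0.006,0,0,0,1],[0,0,0,0,0,0,1]]
  ]
}}

```text
time: 6.6
eef_pos: [0.5025, 0.1559, 0.2223]
tcp_rot: [-0.145, 0.989, 0.003, 0.007]
contact_force: [-0.1, -0.6, 0.0]
opening: -0.001
```

Request:
{"api": "apply_moves", "payload": {
  "moves": [
    [[0,0,-0.045,0,0,0,1],[0,0,-0.045,0,0,0,1],[0,-0.03,-0.006,0,0,0,1],[0,-0.04,-0.002,0,0,0,1],[0,-0.035,0,0,0,0,1],[0,-0.02,0,0,0,0,1],[0,0,0,0,0,0,1]]
  ]
}}

```text
time: 7.3
eef_pos: [0.5373, 0.0319, 0.3201]
tcp_rot: [-0.146, 0.989, 0.004, 0.004]
contact_force: [0.4, 1.1, 0.1]
opening: 0.002
```

```bash
python3 -c "
from h import *
plan()
a=ctrl.read_camera('scene')[:,:,::-1]
cv2.imwrite('pics/c5.png',cv2.resize(a[90:240,290:490],None,fx=4,fy=4,interpolation=cv2.INTER_CUBIC))"
```

```text
t 7.3 mixer tcp [ 0.002 -0.048  0.32 ] rotvec left [0.4 0.5 0.2] F [0.4 1.1 0.1] op 0.0
```

View pics/c5.png

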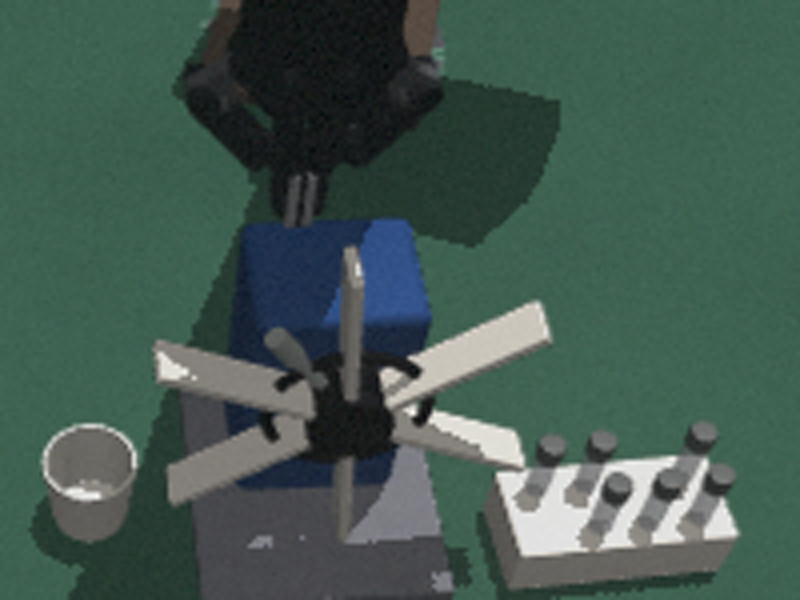

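```bash
cat >> h.py <<'E'
def pairs(L,u0=290,v0=90):
    for (a,b,c,d) in L:
        p=mx(onplane("scene",u0+a/4,v0+b/4,H+.015*X,X));q=mx(onplane("scene",u0+c/4,v0+d/4,H+.015*X,X));v=p-q
        print(p,q,"phi",np.degrees(np.arctan2(-v[1],v[2])).round(1),"len",np.linalg.norm(v).round(3),"mid",(p+q)/2)
E
python3 -c "
from h import *
pairs([(355,284,343,540),(550,340,172,503),(522,468,157,375)])"
```

```text
[ 0.015 -0.011  0.275] [0.015 0.017 0.016] phi 6.2 len 0.261 mid [0.015  0.003  0.1455]
[0.015 0.11  0.221] [ 0.015 -0.102  0.069] phi -54.4 len 0.261 mid [0.015 0.004 0.145]
[0.015 0.123 0.093] [ 0.015 -0.116  0.202] phi -114.5 len 0.263 mid [0.015  0.0035 0.1475]
```

Request:
{"api": "apply_moves", "payload": {
  "moves": [
    [[0.002,0,0.026,0,0,0,1],[0,0,0.026,0,0,0,1],[0,0,0,0,0,0,1],[0,0.012,0,0,0,0,1],[0,0.012,0,0,0,0,1],[0,0.012,0,0,0,0,1],[0,0,0,0,0,0,1]]
  ]
}}

```text
time: 8.05
eef_pos: [0.5242, 0.0741, 0.2708]
tcp_rot: [-0.148, 0.989, 0.005, 0.006]
contact_force: [-0.0, -1.3, -0.0]
opening: 0.0
```

```bash
python3 -c "
from h import *
plan();print(target(24),target(30))"
```

```text
t 8.05 mixer tcp [ 0.002 -0.003  0.271] rotvec left [0.4 0.8 0.4] F [-0.  -1.3 -0. ] op 0.0
[0.027 0.259] [0.038 0.254]
```

Request:
{"api": "apply_moves", "payload": {
  "moves": [
    [[0,0.008,0.002,0,0,0,1],[0,0.008,0.003,0,0,0,1],[0,0.008,0.003,0,0,0,1],[0,0.007,0.003,0,0,0,1],[0,0.004,0.002,0,0,0,1],[0,0,0,0,0,0,1]]
  ]
}}

```text
time: 8.65
eef_pos: [0.5143, 0.1115, 0.2601]
tcp_rot: [-0.148, 0.989, 0.004, 0.009]
contact_force: [0.4, -0.1, 1.1]
opening: -0.002
```

```bash
python3 -c "
from h import *
plan()
a=ctrl.read_camera('scene')[:,:,::-1]
cv2.imwrite('pics/c6.png',cv2.resize(a[90:240,290:490],None,fx=4,fy=4,interpolation=cv2.INTER_CUBIC))"
```

```text
t 8.65 mixer tcp [0.003 0.035 0.26 ] rotvec left [0.3 1.1 0.5] F [ 0.4 -0.1  1.1] op -0.0
```

View pics/c6.png

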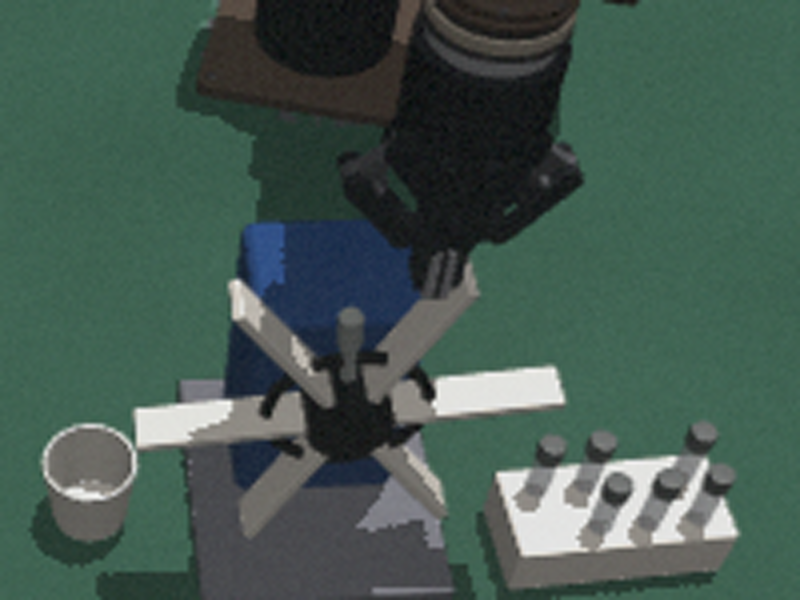

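The stem, with its tip at crop (349,315), is almost upright and the spokes sit at about ±30° and 90°. Measuring the spoke pairs:

```bash
python3 -c "
from h import *
pairs([(565,403,137,447),(477,295,245,536),(443,516,236,318)])
import cv2
for p in [(160,250),]:pass
print('stem',pol(290+349/4,90+313/4,0),pol(290+349/4,90+370/4,0))
for th in(0,3,6):
  t=np.radians(th);print(th,[ (4*(proj('scene',H+r*(-np.sin(t)*Y+np.cos(t)*Z))-np.array([290,90]))).round() for r in(.05,.088)])"
```

```text
[0.015 0.134 0.161] [ 0.015 -0.126  0.132] phi -83.6 len 0.262 mid [0.015  0.004  0.1465]
[0.015 0.059 0.263] [ 0.015 -0.051  0.026] phi -24.9 len 0.261 mid [0.015  0.004  0.1445]
[0.015 0.081 0.04 ] [ 0.015 -0.074  0.25 ] phi -143.6 len 0.261 mid [0.015  0.0035 0.145 ]
stem (array([ 0.   , -0.006,  0.234]), np.float64(4.3), np.float64(0.079)) (array([0.   , 0.001, 0.182]), np.float64(-2.1), np.float64(0.027))
0 [array([353., 345.]), array([362., 302.])]
3 [array([348., 345.]), array([354., 302.])]
6 [array([344., 346.]), array([346., 303.])]
```

Request:
{"api": "apply_moves", "payload": {
  "moves": [
    [[0,0.004,0.002,0,0,0,1],[0,0.004,0.002,0,0,0,1],[0,0.002,0.001,0,0,0,1],[0,0,0,0,0,0,1],[0,0,0,0,0,0,1]]
  ]
}}

```text
time: 9.2
eef_pos: [0.5115, 0.1212, 0.2549]
tcp_rot: [-0.148, 0.989, 0.004, 0.009]
contact_force: [0.2, -1.1, 1.3]
opening: -0.001
```

```bash
python3 -c "
from h import *
plan()
a=ctrl.read_camera('scene')[:,:,::-1]
cv2.imwrite('pics/c7.png',cv2.resize(a[130:240,310:450],None,fx=5,fy=5,interpolation=cv2.INTER_CUBIC))"
```

```text
t 9.2 mixer tcp [0.003 0.045 0.255] rotvec left [0.3 1.1 0.4] F [ 0.2 -1.1  1.3] op -0.0
```

View pics/c7.png

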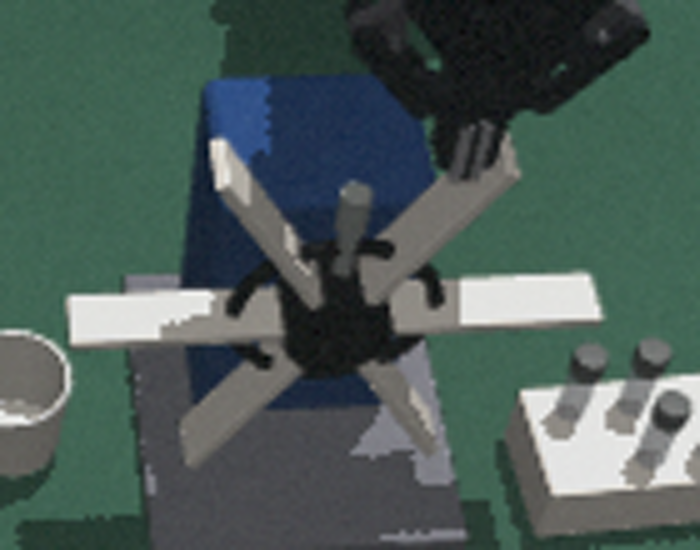

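```bash
python3 -c "
from h import *
k=.8
L=[(602,319,71,346),(519,178,190,466),(432,455,231,205)]
pairs([tuple(x*k for x in l) for l in L],310,130)
b=ctrl.read_camera('top')
hsv=cv2.cvtColor(b,cv2.COLOR_RGB2HSV)
m=cv2.inRange(hsv,(105,120,60),(130,255,255));m[:, 400:]=0
# base-plate/housing moved? front-view housing compare
a0=cv2.imread('pics/top0.png')
cv2.imwrite('pics/top1.png',b[:,:,::-1])
print('yaw test: left edge spokes from above')
"
```

```text
[0.015 0.135 0.148] [ 0.015 -0.126  0.143] phi -88.9 len 0.261 mid [0.015  0.0045 0.1455]
[0.015 0.071 0.256] [ 0.015 -0.06   0.03 ] phi -30.1 len 0.261 mid [0.015  0.0055 0.143 ]
[0.015 0.071 0.031] [ 0.015 -0.057  0.244] phi -149.0 len 0.249 mid [0.015  0.007  0.1375]
yaw test: left edge spokes from above
```

The stem is now about 0.7° from upright, which is good. I'll lift straight off and back away.

Request:
{"api": "apply_moves", "payload": {
  "moves": [
    [[0,-0.001,-0.02,0,0,0,1],[0,0,-0.04,0,0,0,1],[0,0,-0.04,0,0,0,1],[0,0.04,-0.02,0,0,0,1],[0,0.045,-0.01,0,0,0,1],[0,0.045,0,0,0,0,1],[0,0.045,0,0,0,0,1],[0,0.045,0,0,0,0,1],[0,0.045,0,0,0,0,1],[0,0,0,0,0,0,1],[0,0,0,0,0,0,1]]
  ]
}}

```text
time: 10.4
eef_pos: [0.4295, 0.3811, 0.3892]
tcp_rot: [-0.145, 0.989, 0.007, 0.006]
contact_force: [0.4, -0.5, -0.3]
opening: 0.004
```

```bash
python3 -c "
from h import *
plan()
a=ctrl.read_camera('scene')[:,:,::-1];b=ctrl.read_camera('top')[:,:,::-1]
c=cv2.resize(a[140:250,300:420],None,fx=5,fy=5,interpolation=cv2.INTER_CUBIC)
cv2.imwrite('pics/c8.png',c)
for n,new,(y0,y1,x0,x1) in [('scene',a,(195,300,290,480)),('top',b,(140,200,230,320)),('top',b,(230,290,190,360))]:
  old=cv2.imread(f'pics/{n}0.png')
  A=cv2.cvtColor(old[y0:y1,x0:x1],6).astype('f4');B=cv2.cvtColor(new[y0:y1,x0:x1],6).astype('f4')
  print(n,cv2.phaseCorrelate(A,B,cv2.createHanningWindow(A.shape[::-1],cv2.CV_32F)))
"
```

```text
t 10.4 mixer tcp [-0.001  0.318  0.389] rotvec left [0.7 0.8 0. ] F [ 0.4 -0.5 -0.3] op 0.0
scene ((-0.08232475763777813, -0.015430107869192966), 0.7705091066934444)
top ((-0.013193719031995954, -0.026207374212045664), 0.9661757696999443)
top ((0.0671468380421203, 0.15816708349354158), 0.7664999119440714)
```

View pics/c8.png

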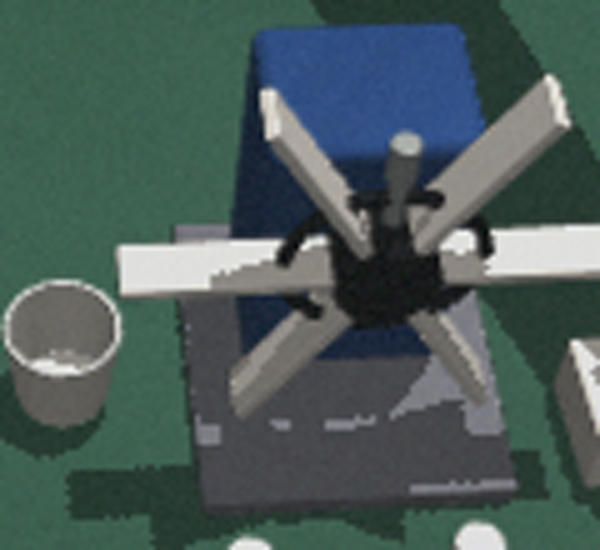

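```bash
python3 -c "
from h import *
pairs([tuple(x*.8 for x in l) for l in [(568,124,239,417),(483,404,275,140)]],300,140)
print(ctrl.sign_off())"
```

```text
[0.015 0.07  0.259] [ 0.015 -0.06   0.029] phi -29.5 len 0.264 mid [0.015 0.005 0.144]
[0.015 0.071 0.032] [ 0.015 -0.061  0.255] phi -149.4 len 0.259 mid [0.015  0.005  0.1435]
the job is handed in; nothing more can be done
None
```

The stem now points straight up to within about 1°, and the job is handed in at 10.4 s on the robot clock. I turned the wheel about 143° with the shut fingertips, pushing three spokes in turn near the top. I then lifted straight off and backed away before the final check.

- **Angle:** after I backed away, the two diagonal spoke pairs put the stem at +0.5° and +0.6°. Just before the lift-off, three pairs gave between -0.1° and +1.1°. These are scene-camera estimates, good to about 1°. The pairs also put the hub 5 mm sideways and about 10 mm below my estimate. I did not chase that offset, since the pair angles hardly depend on it.
- **Nothing else moved:** comparing the first and last pictures around the mixer, rack, cup, vials and bottle shows shifts under 0.2 pixel. I did not compare the tape roll or the tip box, but the arm never went near them.
- **Forces:** the forces I read at the end of each move were at noise level, about 1–2 N. By geometry, the fingertips stayed at least 10 mm above the stem's tip.

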